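Seat the glued butterflies in order

ROBOT

A 6-joint arm with a two-finger parallel gripper is mounted at the origin on the work surface. World frame = base frame: x ahead of the robot, y to its left, z up, the work surface at z = 0. Lengths are in m, angles in rad, forces in N, time in s.
With the tool pointing down it reaches from about 0.25 to 0.725 m from the base axis. Payload 4 kg.
Tool frame: the origin (TCP) lies where the fingers leave the gripper's body, on its centre line; the fingertips stand 73 mm ahead of it and the grasp point (between the pads) lies 54 mm ahead of it (bot.tips_ahead is the z of the fingertips in the tool frame, in m); z points along the fingers, y is the direction in which the jaws open and shut (so a half turn about z gives the same grasp; the last joint's range is limited). The gripper opens to 85 mm and grips with 20 to 120 N. Pads are 22 mm wide; open, the fingers measure 114 mm over their backs; the gripper's body (76 mm by 85 mm) begins 54 mm behind the grasp point. The pads swing forward as they close: fully open they stand 13 mm farther back than shut.
Start: joints at [-1.273, 0.241, 0.005, 1.335, 0, 1.571], TCP at [0.147, -0.478, 0.304] pointing down, gripper open.
Joint ranges: [-2.72, 2.72], [-1.05, 1.87], [-1.09, 1.28], [-1.99, 2.15], [-1.42, 1.44], [-3.14, 3.14]. Speed limits (rad/s): [2.79, 2.79, 3.14, 3.14, 3.14, 3.14].

INTERFACE

Orientations are given as a unit quaternion [x, y, z, w].
In Python, from workcell import readout, camera, get_calibration, order, bot gives the robot as it stands.
- The arm moves only by the tool send_rows, never from a script. Its argument "moves" is a list of rows, each a list of 3 entries, a list of its own where there are three numbers: the shift along the tool's x, y, z in mm, then the turn, a rotation vector about the tool's x, y, z in rad, then the finger opening in mm, from 0 to 85.4. In form: [[[dx, dy, dz], [ax, ay, az], grip], ...]. A call has 1 to 12 rows; each row is the pose to reach, as a shift and turn from the pose measured when the call began, along the tool's axes at that moment; what a row does not reach only later rows make up. A row lasts 1/12 s, in which the tool goes at most 41.7 mm and 7.16 degrees, less where a joint would pass 70% of its speed; a pose out of reach is approached as far as the arm can. A call with a gripper value outside its range is refused whole. The fingers move at their own pace and stop on an object; the grip force is fixed at half the most. Time passes only in rows, so rows that repeat a pose let the fingers close. It gives the time, the measured TCP pose, the force and the opening at its end, in the units of the state.
- readout.get_obs(): the state, without advancing time (a new reading comes with each control period).
- camera(name): name is "side" or "top"; returns the picture (480x640x3 uint8, red, green, blue); there is no depth.
- get_calibration(name): a dict with "fx", "fy", "cx", "cy" (pixels), "k1" (the pictures are not rectified: a ray, as slopes to the right and down, at radius r is drawn at 1 + k1 r^2 times it, then the intrinsics apply), "R" (3x3) and "t" (3): a world point X has camera coordinates R X + t. Camera axes: x right, y down, z forward; pixel columns grow to the right and rows downward; lengths in m; the calibration is good to about 2 mm. A picture is of the moment at which its call begins. get_calibration takes no time and is no camera call.
- order.job_done(): hands the job in, once; it reports no verdict.
The state is a dict: "clock": time; "joint_pos": joint angles; "joint_vel": joint speeds; "tau": joint torques, N m; "eef_pos": TCP position; "tool_rot": TCP orientation; "ft_force": force on the tool from outside, world axes, zero at the start; "ft_torque": the same for the moment, N m; "grip_width": finger opening in m.
Only numpy, scipy, OpenCV 4.12 (cv2) and the standard library are available. Lean on these libraries where they do the work, as an engineer would, in place of code of your own. Each camera call takes 0.05 s, during which the arm holds its last target. There are 200 camera calls.

TASK

The blue, yellow and red wooden butterflies have just been glued onto their blocks: with a fingertip, gently press down the blue one, then the yellow one, then the red one, each until it sits on the rubber pad of its block. Do not touch the green butterfly, which has no glue yet, do not grasp or pull up any butterfly, and leave the things around them where they are.

Things in the scene. Friction and masses are not known exactly. Their poses are not given: they have to be found in the camera images.
- blue_stand: Light-wood block, 70 x 70 x 18 mm, fixed to the table, with a dark round rubber pad (30 mm across, 6 mm thick) in the middle of its top; the blue butterfly stands above the pad on a dowel. Origin: centre of the block's underside; z up, the butterfly's head points to the block's +x.
- blue_spot (a point): Middle of the top of the blue butterfly's dark-wood body (62 mm along x, 14 mm wide, 8 mm thick), right above the dowel: 42 mm above the table when joint blue is 0. The butterfly's blue wings, 5 mm thick with white dots, span 96 mm along y; their top is 3 mm below this point. It moves down with the butterfly.
- blue (a joint): How far the blue butterfly is pressed down, in m: 0 = 10 mm above the pad, 0.010 = sitting on it (body top 32 mm above the table); starts at 0 to 0.002; negative = pulled up. A push of 3 to 4 N anywhere on it slides it straight down; it stays where it is left. The rubber pad gives 0.4 mm per newton while pressed (go 1 to 3 mm below the seated height), then comes back.
- yellow_stand: Light-wood block, 70 x 70 x 18 mm, fixed to the table, with a dark round rubber pad (30 mm across, 6 mm thick) in the middle of its top; the yellow butterfly stands above the pad on a dowel. Origin: centre of the block's underside; z up, the butterfly's head points to the block's +x.
- yellow_spot (a point): Middle of the top of the yellow butterfly's dark-wood body (62 mm along x, 14 mm wide, 8 mm thick), right above the dowel: 42 mm above the table when joint yellow is 0. The butterfly's yellow wings, 5 mm thick with white dots, span 96 mm along y; their top is 3 mm below this point. It moves down with the butterfly.
- yellow (a joint): How far the yellow butterfly is pressed down, in m: 0 = 10 mm above the pad, 0.010 = sitting on it (body top 32 mm above the table); starts at 0 to 0.002; negative = pulled up. A push of 3 to 4 N anywhere on it slides it straight down; it stays where it is left. The rubber pad gives 0.4 mm per newton while pressed (go 1 to 3 mm below the seated height), then comes back.
- red_stand: Light-wood block, 70 x 70 x 18 mm, fixed to the table, with a dark round rubber pad (30 mm across, 6 mm thick) in the middle of its top; the red butterfly stands above the pad on a dowel. Origin: centre of the block's underside; z up, the butterfly's head points to the block's +x.
- red_spot (a point): Middle of the top of the red butterfly's dark-wood body (62 mm along x, 14 mm wide, 8 mm thick), right above the dowel: 42 mm above the table when joint red is 0. The butterfly's red wings, 5 mm thick with white dots, span 96 mm along y; their top is 3 mm below this point. It moves down with the butterfly.
- red (a joint): How far the red butterfly is pressed down, in m: 0 = 10 mm above the pad, 0.010 = sitting on it (body top 32 mm above the table); starts at 0 to 0.002; negative = pulled up. A push of 3 to 4 N anywhere on it slides it straight down; it stays where it is left. The rubber pad gives 0.4 mm per newton while pressed (go 1 to 3 mm below the seated height), then comes back.
- green_stand: Light-wood block, 70 x 70 x 18 mm, fixed to the table, with a dark round rubber pad (30 mm across, 6 mm thick) in the middle of its top; the green butterfly stands above the pad on a dowel. Origin: centre of the block's underside; z up, the butterfly's head points to the block's +x.
- green_spot (a point): Middle of the top of the green butterfly's dark-wood body (62 mm along x, 14 mm wide, 8 mm thick), right above the dowel: 42 mm above the table when joint green is 0. The butterfly's green wings, 5 mm thick with white dots, span 96 mm along y; their top is 3 mm below this point. It moves down with the butterfly.
- green (a joint): How far the green butterfly is pressed down, in m: 0 = 10 mm above the pad, 0.010 = sitting on it (body top 32 mm above the table); starts at 0 to 0.002; negative = pulled up. A push of 3 to 4 N anywhere on it slides it straight down; it stays where it is left. The rubber pad gives 0.4 mm per newton while pressed (go 1 to 3 mm below the seated height), then comes back.
- jar_orange: Closed paint jar with an orange cap, 48 mm across, 55 mm tall; loose, to be left alone. Origin: centre of its underside.
- jar_white: Closed paint jar with a white cap, 48 mm across, 55 mm tall; loose, to be left alone. Origin: centre of its underside.
- eraser: Eraser in a paper sleeve, 42 x 20 x 13 mm; loose, to be left alone. Origin: centre of its underside.
- cup: Clear empty plastic cup, 72 mm across, 85 mm tall; loose, to be left alone. Origin: centre of its underside.
- palette: Flat grey palette with dabs of dried paint, 132 mm across, 8 mm thick; loose, to be left alone. Origin: centre of its underside.
- brush: Thin paint brush, 190 mm long, 9 mm thick, lying on the table; loose, to be left alone. Origin: under the middle of its length.
- blank: Unpainted plywood butterfly lying flat, 96 mm across, 6 mm thick; loose, to be left alone. Origin: centre of its underside.
There are look-alikes about, which are no part of the job. Of the things like the blue_stand, leave any that is pink; of the rest the larger one is meant.

How it is judged:
On the way, in this order (a step that is already met when the one before it is completed fails the run):
1. the blue butterfly is seated (value of joint blue above 0.007 m), for 0.2 s.
2. the yellow butterfly is seated (value of joint yellow above 0.007 m), for 0.2 s.
3. the red butterfly is seated (value of joint red above 0.007 m), for 0.2 s.
At the end, for the whole second after the job is handed in: The blue, yellow and red butterflies are each pressed down at least 7 of the 10 mm to their pads, the green one still stands (less than 4 mm down), and everything loose is within 15 mm of where it was (value of joint each of blue, yellow, red above 0.007 m and value of joint green below 0.004 m and distance of each of jar_orange, jar_white, eraser, cup, palette, brush, blank from where it was at the start of the episode below 0.015 m); the robot touches nothing.
It fails at once if the yellow butterfly is pressed down before the blue one is seated, or the red one before the yellow one is seated ((value of joint yellow above 0.004 m and value of joint blue below 0.007 m) or (value of joint red above 0.004 m and value of joint yellow below 0.007 m)).
It fails at once if the green butterfly or its block is touched (over 0.5 N) (contact force between any of the fingers, the arm and green_stand above 0.5 N).
It fails at once if a butterfly or its block is pressed with more than 20 N (contact force between any of the fingers, the arm and blue_stand above 20 N or contact force between any of the fingers, the arm and yellow_stand above 20 N or contact force between any of the fingers, the arm and red_stand above 20 N).
It fails at once if a butterfly is pulled up by more than 3 mm (value of joint any of blue, yellow, red, green below -0.003 m).
It fails at once if something standing around is moved by more than 15 mm, lifted or tipped over (distance of any of jar_orange, jar_white, eraser, cup, palette, brush, blank from where it was at the start of the episode above 0.015 m or angle between any of jar_orange, jar_white, eraser, cup, palette, blank's own z axis and vertical above 0.4 rad).
It also fails if it takes over 48 s, if anything falls off the work surface, if the arm or the gripper's body presses on something with over 40 N, if the wrist force passes 120 N, or if a joint passes its speed limit or range.

## Working session

There is one attempt and no reset: what is moved stays moved. The work goes in short steps, Python scripts to look and compute and a tool call to move; the robot and the scene stay as the last step left them, time stands still between calls to the robot, and variables do not carry over. Pictures are saved under pics/ and viewed, about 8 in all and at most 12, crops included, and the job is handed in when it is done.

Besides the shell and the picture viewer there is one more tool, called after ">>>" by a JSON object that holds its "fn" and its "kwargs". send_rows: Moves the arm, as the interface text tells. Its arguments: {"type":"object","properties":{"moves":{"type":"array","items":{"type":"array"}}},"required":["moves"]}

```bash
mkdir -p pics; python3 - <<'E'
from workcell import readout,camera,get_calibration,bot
import cv2
for n in("top","side"):
    cv2.imwrite(f"pics/{n}0.png",camera(n)[:,:,::-1]); print(get_calibration(n))
o=readout.get_obs();print(o,bot.tips_ahead)
E
```

```text
{'fx': 601.5542197177185, 'fy': 601.5542197177185, 'cx': 328.5898481305415, 'cy': 239.16268304532917, 'k1': -0.07598029747497134, 'R': array([[-0.00543841, -0.99997568,  0.00436656],
       [-0.98339497,  0.00455603, -0.18142099],
       [ 0.18139668, -0.0052807 , -0.98339583]]), 't': array([-0.05100679,  0.5905867 ,  1.43244311])}
{'fx': 493.8741638418667, 'fy': 493.8741638418667, 'cx': 316.4235806530509, 'cy': 238.0997940901256, 'k1': -0.0052881230970174544, 'R': array([[-0.70239958, -0.71152501, -0.01915725],
       [-0.40349504,  0.42020376, -0.81278567],
       [ 0.58636728, -0.56317046, -0.58224776]]), 't': array([0.382232  , 0.29449987, 0.67546434])}
{'clock': 0.1, 'joint_pos': array([-1.27299688e+00,  2.41319547e-01,  3.89081256e-03,  1.33518830e+00,
       -2.94573211e-05,  1.57080438e+00]), 'joint_vel': array([ 9.64828579e-05, -2.23236753e-03,  4.18744441e-03,  4.38132598e-04,
       -7.30250005e-04,  1.42084675e-03]), 'tau': array([-6.16324232e-04, -3.73137295e+01,  2.53010130e+01,  1.08428570e-02,
        6.22985158e-05,  1.84984636e-06]), 'eef_pos': array([ 0.14658091, -0.47759938,  0.30312304]), 'tool_rot': array([ 9.88935089e-01,  1.48346087e-01, -1.49620331e-04, -8.98094640e-04]), 'ft_force': array([-0.79801841, -0.34491974,  0.03965422]), 'ft_torque': array([ 0.00503519, -0.03265927, -0.00787269]), 'grip_width': 0.08583294544808083} 0.0726
```

View pics/top0.png

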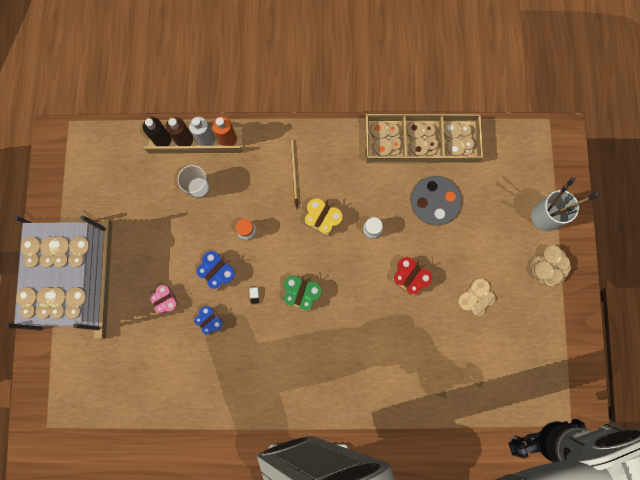

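View pics/side0.png

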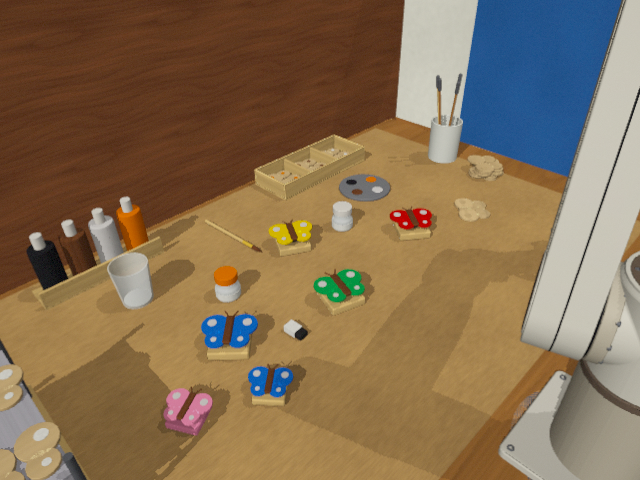

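The top view shows the large blue butterfly at (216,270), a small blue look-alike at (208,321) and a pink one at (163,299). Yellow is at (323,216), red at (412,275) and green at (301,292). Next I'll enlarge the three targets.

```bash
cat > h.py <<'E'
import numpy as np,cv2
from workcell import get_calibration
def ray(n,px):
    c=get_calibration(n); d=np.array([(px[0]-c['cx'])/c['fx'],(px[1]-c['cy'])/c['fy']]); s=d.copy()
    for _ in range(20): s=d/(1+c['k1']*(s@s))
    return -c['R'].T@c['t'], c['R'].T@np.array([s[0],s[1],1])
def at(n,px,z):
    o,d=ray(n,px); return o+d*(z-o[2])/d[2]
def proj(n,X):
    c=get_calibration(n); p=c['R']@np.asarray(X)+c['t']; s=p[:2]/p[2]; s=s*(1+c['k1']*(s@s))
    return s*[c['fx'],c['fy']]+[c['cx'],c['cy']]
E
python3 - <<'E'
import cv2,numpy as np
from h import *
a=cv2.imread('pics/top0.png');b=cv2.imread('pics/side0.png')
T=[(216,270),(323,216),(412,275)];S=[(230,330),(291,233),(411,218)]
def c(i,p,k): return cv2.resize(i[p[1]-k:p[1]+k,p[0]-k:p[0]+k],(260,260),interpolation=cv2.INTER_CUBIC)
cv2.imwrite('pics/c.png',np.vstack([np.hstack([c(a,p,26) for p in T]),np.hstack([c(b,p,32.5.__int__()) for p in S])]))
for n,p,q in zip('byr',T,S): print(n,at('top',p,.041),at('side',q,.041))
for p in [(301,292),(245,229),(373,227),(254,295)]: print(at('top',p,.04))
E
```

```text
b [0.51642397 0.22503866 0.041     ] [0.51148582 0.23298417 0.041     ]
y [ 0.65196274 -0.04033568  0.041     ] [ 0.64649078 -0.02645544  0.041     ]
r [ 0.50170336 -0.25975842  0.041     ] [ 0.49857922 -0.24775023  0.041     ]
[0.46125226 0.01443819 0.04      ]
[0.6197873  0.15520357 0.04      ]
[ 0.62341205 -0.16553631  0.04      ]
[0.45431819 0.1299077  0.04      ]
```

View pics/c.png

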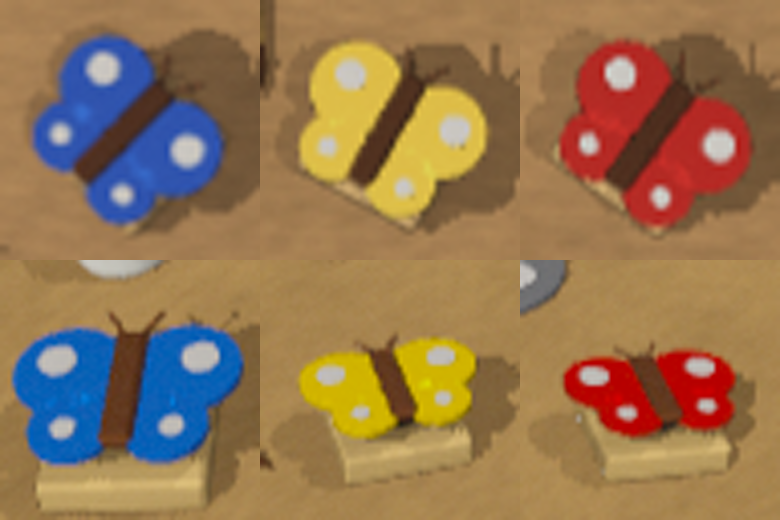

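```bash
cat > t.py <<'E'
from h import *
from workcell import readout
from scipy.spatial.transform import Rotation as R
T=dict(b=(214.8,270.2),y=(322.4,216),r=(411.8,276)); S=dict(b=(228.5,329.5),y=(291.7,231.8),r=(412.2,217.3))
def tri(k):
    A=np.zeros((3,3));v=np.zeros(3)
    for n,p in(('top',T[k]),('side',S[k])):
        o,d=ray(n,p);d/=np.linalg.norm(d);M=np.eye(3)-np.outer(d,d);A+=M;v+=M@o
    return np.linalg.solve(A,v)
if __name__=='__main__':
    o=readout.get_obs();r=R.from_quat(o['tool_rot'])
    print('down rot err (tool)',(r.inv()*R.from_quat([.988935,.148346,0,0])).as_rotvec())
    for k in T:
        m=(at('top',T[k],.041)); 
        X=m.copy();X[2]=.12+.0726
        print(k,m,at('side',S[k],.041),tri(k),'hover shift mm',1000*r.inv().apply(X-o['eef_pos']))
E
python3 t.py
```

```text
down rot err (tool) [-1.82070679e-03  2.94720888e-05  1.46055026e-07]
b [0.51593512 0.22800874 0.041     ] [0.51420261 0.23405369 0.041     ] [0.51778942 0.23028362 0.03532744] hover shift mm [ 560.13318959 -565.97786667  111.53719856]
y [ 0.65196955 -0.03882885  0.041     ] [ 0.64871031 -0.03047839  0.041     ] [ 0.65474072 -0.03769994  0.03416567] hover shift mm [ 611.88760891 -270.97133629  110.99855227]
r [ 0.4992197  -0.25918936  0.041     ] [ 0.49836319 -0.25183131  0.041     ] [ 0.50117002 -0.2590665   0.03605322] hover shift mm [ 401.20488013 -105.12812521  110.70280931]
```

>>> {"fn": "send_rows", "kwargs": {"moves": [[[35,-35,0],[0,0,-0.1],0],[[70,-70,0],[0,0,-0.2],0],[[98,-99,0],[0,0,-0.3],0],[[126,-128,0],[0,0,-0.4],0],[[154,-156,0],[0,0,-0.5],0],[[182,-185,0],[0,0,-0.6],0],[[210,-213,0],[0,0,-0.7],0],[[238,-242,0],[0,0,-0.8],0],[[266,-270,0],[0,0,-0.9],0],[[294,-299,0],[0,0,-1.0],0],[[322,-327,0],[0,0,-1.1],0],[[350,-356,0],[0,0,-1.2],0]]}}

```text
clock: 1.1
eef_pos: [0.3769, -0.0324, 0.3037]
tool_rot: [0.731, 0.683, 0.0, -0.001]
ft_force: [0.8, -0.5, 1.0]
grip_width: -0.0
```

```bash
cat > n.py <<'E'
import sys
from t import *
x,y,z=map(float,sys.argv[1:4]);o=readout.get_obs();r=R.from_quat(o['tool_rot'])
print('tips',o['eef_pos']+r.apply([0,0,.0726]),'t',o['clock'],'q',o['joint_pos'].round(2),'F',o['ft_force'].round(2),o['grip_width'])
print('shift',1000*r.inv().apply(np.array([x,y,z+.0726])-o['eef_pos']),'tilt',r.apply([0,0,1]).round(4))
f=R.from_matrix(np.c_[[np.cos(a:=np.arctan2(*r.apply([1,0,0])[1::-1])),np.sin(a),0],[np.sin(a),-np.cos(a),0],[0,0,-1]]);print('upright turn',(r.inv()*f).as_rotvec().round(4))
E
python3 n.py .515 .230 .12
```

```text
tips [ 0.37692183 -0.03230104  0.23111878] t 1.1 q [-0.09 -0.   -0.27  1.3   0.    1.55] F [ 0.76 -0.55  1.04] -1.831229623128022e-05
shift [270.98866719 120.01089787 111.50554875] tilt [-3.0e-04  1.7e-03 -1.0e+00]
upright turn [-0.0005 -0.0016  0.    ]
```

>>> {"fn": "send_rows", "kwargs": {"moves": [[[32,14,10],[0,0,0],0],[[64,28,20],[0,0,0],0],[[96,42,30],[0,0,0],0],[[128,57,40],[0,0,0],0],[[160,71,55],[0,0,0],0],[[192,85,70],[0,0,0],0],[[224,99,85],[0,0,0],0],[[250,111,98],[0,0,0],0],[[271,120,111],[0,0,0],0],[[271,120,111],[0,0,0],0],[[271,120,111],[0,0,0],0],[[271,120,111],[0,0,0],0]]}}

```text
clock: 2.1
eef_pos: [0.5144, 0.2295, 0.1927]
tool_rot: [0.731, 0.683, -0.0, -0.001]
ft_force: [-0.1, -1.1, 0.3]
grip_width: 0.0002
```

```bash
python3 n.py .515 .230 .046; python3 - <<'E'
from workcell import camera
import cv2,numpy as np
a=camera("top")[:,:,::-1];b=camera("side")[:,:,::-1]
f=lambda i:cv2.resize(i,(400,400),interpolation=cv2.INTER_CUBIC)
cv2.imwrite('pics/d.png',np.hstack([f(a[200:340,145:285]),f(b[200:400,130:330])]))
E
```

```text
tips [0.51430221 0.22957545 0.12011649] t 2.1 q [ 0.42  0.43 -0.02  1.12  0.    2.06] F [-0.07 -1.06  0.34] 0.0001737737653277928
shift [ 0.47006392  0.67027448 74.11547473] tilt [-1.8e-03  6.0e-04 -1.0e+00]
upright turn [-0.0018 -0.0005  0.    ]
```

View pics/d.png

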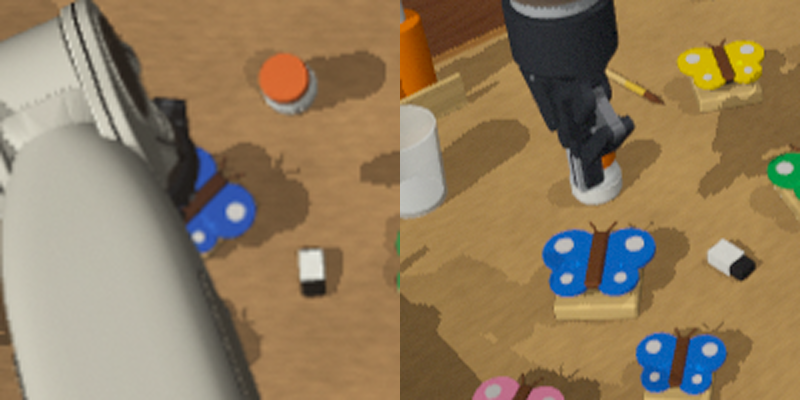

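The gripper hovers over the large blue butterfly, with its tip at side crop (590,190), about pixel (225,295) in the full picture. I'll lower it to just above and compare with the projection.

>>> {"fn": "send_rows", "kwargs": {"moves": [[[0,0,20],[0,0,0],0],[[0,1,40],[0,0,0],0],[[0,1,58],[0,0,0],0],[[0,1,68],[0,0,0],0],[[0,1,68],[0,0,0],0],[[0,1,68],[0,0,0],0]]}}

```text
clock: 2.7
eef_pos: [0.5157, 0.2285, 0.1262]
tool_rot: [0.731, 0.682, 0.0, -0.001]
ft_force: [0.4, 0.1, 0.1]
grip_width: 0.0003
```

```bash
python3 n.py .515 .230 .030; python3 - <<'E'
from workcell import camera,readout
from h import *
b=camera("side")[:,:,::-1]
print(proj('side',[.5143,.2296,.120]))
p=readout.get_obs()['eef_pos'];p[2]-=.0726
print(proj('side',p),proj('side',[p[0],p[1],.042]))
cv2.imwrite('pics/e.png',cv2.resize(b[250:370,170:290],(600,600),interpolation=cv2.INTER_CUBIC))
E
```

```text
tips [0.51573285 0.22864005 0.05364734] t 2.7 q [ 0.42  0.5  -0.1   0.97  0.    2.06] F [0.35 0.07 0.09] 0.00026405575975549676
shift [ 1.37743199 -0.83673521 23.64949724] tilt [-1.0e-04  1.5e-03 -1.0e+00]
upright turn [-0.0002 -0.0015  0.    ]
[224.58871808 292.64250795]
[229.22989148 321.5345118 ] [230.1331645  326.81467844]
```

View pics/e.png

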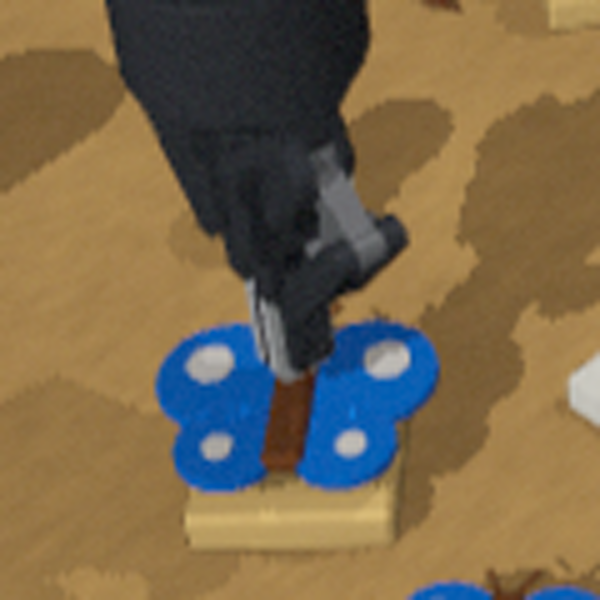

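The tip is at about (228,324), on the head half of the blue body. That agrees with the prediction, so I'll press slowly.

>>> {"fn": "send_rows", "kwargs": {"moves": [[[0,0,6],[0,0,0],0],[[0,0,10],[0,0,0],0],[[0,0,13],[0,0,0],0],[[0,0,16],[0,0,0],0],[[0,0,19],[0,0,0],0],[[0,0,21],[0,0,0],0],[[0,0,22],[0,0,0],0],[[0,0,23],[0,0,0],0],[[0,0,23],[0,0,0],0],[[0,0,23],[0,0,0],0]]}}

```text
clock: 3.58
eef_pos: [0.5167, 0.2291, 0.1041]
tool_rot: [0.731, 0.682, 0.002, -0.0]
ft_force: [0.3, 0.0, 2.7]
grip_width: 0.0002
```

```bash
python3 n.py .515 .230 .030
```

```text
tips [0.51680852 0.22927718 0.03150397] t 3.5833 q [ 0.42  0.53 -0.12  0.92  0.    2.06] F [0.3  0.02 2.7 ] 0.0001611549422792482
shift [ 0.77538542 -1.71684804  1.5022526 ] tilt [ 0.0021  0.0024 -1.    ]
upright turn [ 0.0019 -0.0025 -0.    ]
```

>>> {"fn": "send_rows", "kwargs": {"moves": [[[0,0,1],[0,0,0],0],[[0,0,2],[0,0,0],0],[[0,0,2.5],[0,0,0],0],[[0,0,2.5],[0,0,0],0]]}}

```text
clock: 3.92
eef_pos: [0.5167, 0.2291, 0.102]
tool_rot: [0.731, 0.682, 0.002, -0.0]
ft_force: [-1.4, -0.6, 6.3]
grip_width: -0.0001
```

Blue resists like the rubber pad: 6.3 N at a tip height of 29.4 mm. Now lift and go to yellow.

>>> {"fn": "send_rows", "kwargs": {"moves": [[[0,0,-6],[0,0,0],0],[[0,0,-30],[0,0,0],0],[[0,0,-60],[0,0,0],0],[[0,0,-85],[0,0,0],0],[[0,0,-90],[0,0,0],0],[[0,0,-90],[0,0,0],0]]}}

```text
clock: 4.42
eef_pos: [0.5175, 0.2294, 0.1942]
tool_rot: [0.731, 0.682, 0.004, 0.001]
ft_force: [0.0, -0.1, 0.6]
grip_width: 0.0
```

```bash
python3 n.py .651 -.037 .12;  python3 - <<'E'
from workcell import camera
from h import *
b=camera("side")[:,:,::-1]
cv2.imwrite('pics/f.png',cv2.resize(b[210:410,130:430],(780,520),interpolation=cv2.INTER_CUBIC))
E
```

```text
tips [0.51793629 0.22973944 0.12159798] t 4.4167 q [ 0.42  0.43 -0.01  1.12  0.    2.06] F [ 0.04 -0.1   0.6 ] 2.7043174379185054e-05
shift [-256.52605236  151.66187747    1.25419411] tilt [ 0.0062  0.0044 -1.    ]
upright turn [ 0.0059 -0.0048 -0.    ]
```

View pics/f.png

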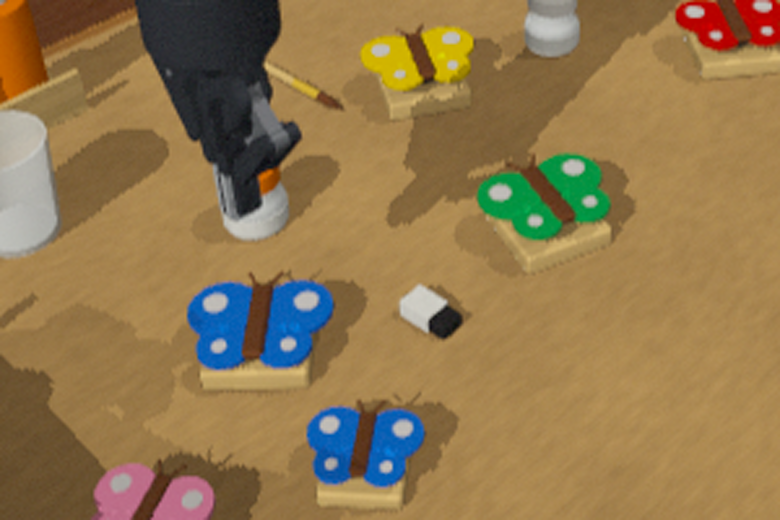

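The blue butterfly now sits lower, with its body centre at about (229,333) against 329.5 before, and everything else is unmoved. On to yellow.

>>> {"fn": "send_rows", "kwargs": {"moves": [[[-30,18,0],[0,0,0],0],[[-60,36,0],[0,0,0],0],[[-90,53,0],[0,0,0],0],[[-120,71,0],[0,0,0],0],[[-150,89,0],[0,0,0],0],[[-180,106,0],[0,0,0],0],[[-210,124,0],[0.006,-0.005,0],0],[[-235,139,0],[0.006,-0.005,0],0],[[-256,152,1],[0.006,-0.005,0],0],[[-256,152,1],[0.006,-0.005,0],0],[[-256,152,1],[0.006,-0.005,0],0]]}}

```text
clock: 5.38
eef_pos: [0.6495, -0.0384, 0.1879]
tool_rot: [0.732, 0.681, -0.003, -0.002]
ft_force: [-0.5, 1.4, 0.3]
grip_width: -0.0002
```

```bash
python3 n.py .651 -.037 .053
```

```text
tips [ 0.64891846 -0.0384703   0.11533025] t 5.3833 q [-0.06  0.61  0.26  1.23 -0.    1.58] F [-0.49  1.4   0.34] -0.00022070282004775106
shift [ 1.60130305  1.88915366 62.31266197] tilt [-8.e-03 -9.e-04 -1.e+00]
upright turn [-0.0079  0.0015 -0.    ]
```

>>> {"fn": "send_rows", "kwargs": {"moves": [[[1,1,20],[-0.006,0,0],0],[[1,2,40],[-0.006,0,0],0],[[1,2,56],[-0.006,0,0],0],[[1,2,62],[-0.006,0,0],0],[[1,2,62],[-0.006,0,0],0],[[1,2,62],[-0.006,0,0],0]]}}

```text
clock: 5.88
eef_pos: [0.6505, -0.0367, 0.1255]
tool_rot: [0.732, 0.682, -0.002, -0.001]
ft_force: [-0.1, -0.7, 0.5]
grip_width: 0.0002
```

```bash
python3 n.py .651 -.037 .030; python3 - <<'E'
from workcell import camera
from h import *
b=camera("side")[:,:,::-1]
cv2.imwrite('pics/g.png',cv2.resize(b[180:280,230:350],(600,500),interpolation=cv2.INTER_CUBIC))
E
```

```text
tips [ 0.65025065 -0.0367783   0.05290642] t 5.8833 q [-0.06  0.66  0.18  1.1  -0.    1.59] F [-0.15 -0.67  0.52] 0.00023177988419904655
shift [-0.23678694  0.59125997 22.90435784] tilt [-0.0035 -0.0011 -1.    ]
upright turn [-0.0035  0.0014 -0.    ]
```

View pics/g.png

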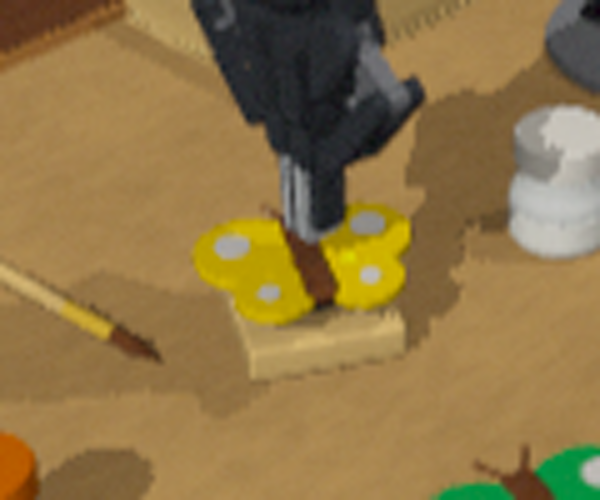

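The tip, at crop (315,235) or pixel (293,227), is over the yellow body, and no jar or brush is near it. Pressing.

>>> {"fn": "send_rows", "kwargs": {"moves": [[[0,0,6],[0,0,0],0],[[0,0,10],[0,0,0],0],[[0,0,13],[0,0,0],0],[[0,0,16],[0,0,0],0],[[0,0,19],[0,0,0],0],[[0,0,21],[0,0,0],0],[[0,0,22],[0,0,0],0],[[0,0,23],[0,0,0],0],[[0,0,23],[0,0,0],0],[[0,0,23],[0,0,0],0]]}}

```text
clock: 6.77
eef_pos: [0.6514, -0.0369, 0.1037]
tool_rot: [0.732, 0.681, -0.001, 0.0]
ft_force: [-1.5, 0.4, 2.5]
grip_width: 0.0002
```

>>> {"fn": "send_rows", "kwargs": {"moves": [[[0,0,1],[0,0,0],0],[[0,0,2],[0,0,0],0],[[0,0,2.5],[0,0,0],0],[[0,0,2.5],[0,0,0],0]]}}

```text
clock: 7.1
eef_pos: [0.6514, -0.0369, 0.1018]
tool_rot: [0.732, 0.682, -0.001, 0.0]
ft_force: [-2.2, 0.2, 5.8]
grip_width: 0.0001
```

Yellow gives the same signature as blue. Lift.

>>> {"fn": "send_rows", "kwargs": {"moves": [[[0,0,-6],[0,0,0],0],[[0,0,-30],[0,0,0],0],[[0,0,-60],[0,0,0],0],[[0,0,-85],[0,0,0],0],[[0,0,-90],[0,0,0],0],[[0,0,-90],[0,0,0],0]]}}

```text
clock: 7.6
eef_pos: [0.6528, -0.0371, 0.1944]
tool_rot: [0.732, 0.681, 0.001, 0.002]
ft_force: [0.5, -0.3, 0.0]
grip_width: 0.0004
```

```bash
python3 n.py .4995 -.257 .12
```

```text
tips [ 0.65309881 -0.03717884  0.12183078] t 7.6 q [-0.06  0.6   0.27  1.23 -0.    1.59] F [ 0.46 -0.31  0.  ] 0.00039127332520474186
shift [-230.31319528 -137.20747555    1.52147357] tilt [ 0.0045 -0.0017 -1.    ]
upright turn [0.0046 0.0014 0.    ]
```

>>> {"fn": "send_rows", "kwargs": {"moves": [[[-30,-18,0],[0,0,0],0],[[-60,-36,0],[0,0,0],0],[[-90,-54,0],[0,0,0],0],[[-120,-71,0],[0,0,0],0],[[-150,-89,0],[0,0,0],0],[[-180,-107,0],[0.004,0.001,0],0],[[-210,-125,0],[0.004,0.001,0],0],[[-230,-137,1],[0.004,0.001,0],0],[[-230,-137,1],[0.004,0.001,0],0],[[-230,-137,1],[0.004,0.001,0],0]]}}

```text
clock: 8.43
eef_pos: [0.498, -0.2574, 0.1913]
tool_rot: [0.733, 0.68, -0.0, -0.001]
ft_force: [0.5, 0.2, 0.2]
grip_width: 0.0001
```

```bash
python3 n.py .4995 -.257 .053
```

```text
tips [ 0.49783714 -0.25727237  0.11869805] t 8.4333 q [-0.48  0.43 -0.02  1.12  0.    1.17] F [0.49 0.24 0.16] 6.480961790248522e-05
shift [ 0.40334075  1.62085321 65.69447345] tilt [-0.0024  0.0014 -1.    ]
upright turn [-0.0025 -0.0012  0.    ]
```

>>> {"fn": "send_rows", "kwargs": {"moves": [[[0,1,20],[0,0,0],0],[[0,1,40],[0,0,0],0],[[0,1,58],[0,0,0],0],[[0,1,65],[0,0,0],0],[[0,1,65],[0,0,0],0],[[0,1,65],[0,0,0],0]]}}

```text
clock: 8.93
eef_pos: [0.4991, -0.2565, 0.1258]
tool_rot: [0.732, 0.681, -0.001, -0.002]
ft_force: [-0.4, 0.1, 0.8]
grip_width: -0.0
```

```bash
python3 n.py .4995 -.257 .030; python3 - <<'E'
from workcell import camera
from h import *
b=camera("side")[:,:,::-1]
cv2.imwrite('pics/i.png',cv2.resize(b[150:270,260:480],(770,420),interpolation=cv2.INTER_CUBIC))
E
```

```text
tips [ 0.49882764 -0.25636303  0.05317129] t 8.9333 q [-0.47  0.5  -0.11  0.97  0.    1.17] F [-0.39  0.05  0.81] -5.991404427888632e-06
shift [-0.49688593  0.52935653 23.16794162] tilt [-0.0037  0.0021 -1.    ]
upright turn [-0.0038 -0.0018  0.    ]
```

View pics/i.png

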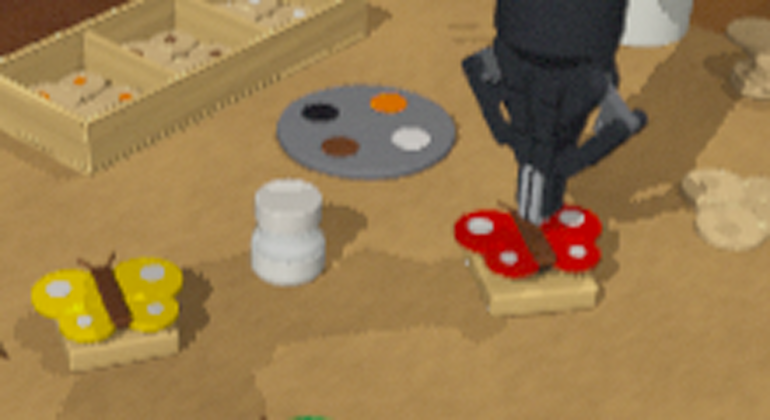

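Yellow is visibly lowered at crop (110,297). The tip at crop (535,220) is over the red body. Pressing.

>>> {"fn": "send_rows", "kwargs": {"moves": [[[0,0,6],[0,0,0],0],[[0,0,10],[0,0,0],0],[[0,0,13],[0,0,0],0],[[0,0,16],[0,0,0],0],[[0,0,19],[0,0,0],0],[[0,0,21],[0,0,0],0],[[0,0,22],[0,0,0],0],[[0,0,23],[0,0,0],0],[[0,0,24],[0,0,0],0],[[0,0,25],[0,0,0],0],[[0,0,25],[0,0,0],0],[[0,0,25],[0,0,0],0]]}}

```text
clock: 9.98
eef_pos: [0.4998, -0.257, 0.1022]
tool_rot: [0.733, 0.681, -0.0, -0.001]
ft_force: [-1.2, 1.1, 5.5]
grip_width: -0.0
```

>>> {"fn": "send_rows", "kwargs": {"moves": [[[0,0,-6],[0,0,0],0],[[0,0,-30],[0,0,0],0],[[0,0,-65],[0,0,0],0],[[0,0,-100],[0,0,0],0],[[0,0,-130],[0,0,0],0],[[0,0,-150],[0,0,0],0],[[0,0,-150],[0,0,0],0],[[0,0,-150],[0,0,0],0]]}}

```text
clock: 10.65
eef_pos: [0.5004, -0.2575, 0.2536]
tool_rot: [0.733, 0.681, 0.0, 0.001]
ft_force: [-0.5, 0.1, 0.1]
grip_width: -0.0005
```

```bash
python3 - <<'E'
from workcell import camera
from h import *
b=camera("side")[:,:,::-1]
cv2.imwrite('pics/j0.png',b)
a=cv2.imread('pics/side0.png')
f=lambda i:cv2.resize(i[150:390,170:470],(400,320),interpolation=cv2.INTER_CUBIC)
cv2.imwrite('pics/j.png',cv2.resize(np.hstack([f(a),f(b)]),(800,320)))
# vertical drop of the dark body in each crop: template match
for n,(u,v) in dict(b=(229,328),y=(291,230),r=(411,215),g=(341,286)).items():
    t=a[v-14:v+9,u-24:u+24];m=cv2.matchTemplate(b[v-24:v+19,u-30:u+30],t,cv2.TM_CCOEFF_NORMED);_,s,_,l=cv2.minMaxLoc(m)
    print(n,round(s,2),'dx,dy px',l[0]-6,l[1]-10)
E
```

```text
b 0.97 dx,dy px 1 4
y 0.96 dx,dy px 0 3
r 0.98 dx,dy px 0 3
g 0.99 dx,dy px 0 0
```

View pics/j.png

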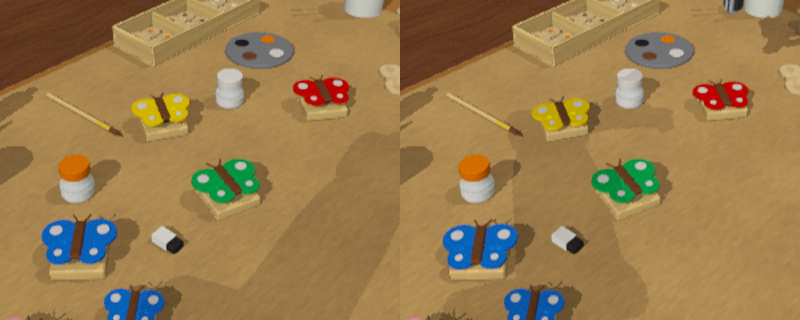

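Before and after: the three target butterflies are lower and the green one and loose things are unchanged.

```bash
python3 -c "
from workcell import order
print(order.job_done())"
```

```text
the job is handed in; nothing more can be done
None
```

I pressed the blue, then the yellow, then the red butterfly down with the shut fingertips, lifted clear of each, and handed the job in at about 11 s on the robot's clock. I got no verdict back.

- **Seating:** each press ended at 5.5 to 6.3 N with the tip about 29 to 30 mm above the table, so each butterfly was pressed onto its rubber pad. In the last side picture blue, yellow and red sit 4, 3 and 3 pixels lower than at the start, about what a 10 mm drop should show.
- **Left alone:** the green butterfly shows no shift. The jars, eraser, palette and brush look unmoved. The cup and the blank butterfly were mostly outside that last crop, so I did not check them there.
- **Disagreement:** the two cameras placed the butterflies 6 to 9 mm apart. I aimed between the two readings, and close pictures showed the tip over the body each time before pressing.

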